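# Lay out the sowing station

### The arm

A 7-joint arm with a two-finger parallel gripper is mounted at the origin on the work surface. World frame = base frame: x ahead of the robot, y to its left, z up, the work surface at z = 0. Lengths are in m, angles in rad, forces in N, time in s.
With the tool pointing down it reaches from about 0.425 to 0.925 m from the base axis. Payload 6.8 kg.
Tool frame: the origin (TCP) lies at the very end of the fingers, on their centre line; the grasp point (between the pads) lies 19 mm behind it (r.tcp_to_grasp is the distance from the TCP to the grasp point, in m); z points along the fingers, y is the line along which they close (so a half turn about z gives the same grasp; the last joint's range is limited). The gripper opens to 85 mm and grips with 20 to 120 N. Pads are 22 mm wide; open, the fingers measure 114 mm over their backs; the gripper's body (76 mm by 85 mm) begins 54 mm behind the grasp point. The pads swing forward as they close: fully open they stand 13 mm farther back than shut.
Start: joints at [1.091, 0.477, 0.022, 1.555, -0.011, 1.109, -0.083], TCP at [0.245, -0.629, 0.231] pointing down, gripper open.
Joint ranges: [-2.96, 2.96], [-0.34, 2.1], [-1.41, 1.46], [0.24, 2.44], [-1.37, 4.51], [0.17, 1.92], [-2.96, 2.96]. Speed limits (rad/s): [2.39, 2.39, 3.14, 3.14, 3.14, 3.14, 3.14].

### API

Orientations are given as a rotation vector (axis times angle).
In Python, from bench import r gives the robot as it stands.
- The arm moves only by the tool step_arm, never from a script. Its argument "moves" is a list of rows, each a list of 7 numbers: the shift along the tool's x, y, z in mm, then the turn, a rotation vector about the tool's x, y, z in rad, then the finger opening in mm, from 0 to 85.4. A call has 1 to 8 rows; each row is the pose to reach, as a shift and turn from the pose commanded when the call began, along the tool's axes at that moment; what a row does not reach only later rows make up. A row lasts 1/10 s, in which the tool goes at most 50 mm and 8.59 degrees, less where a joint would pass 70% of its speed; a pose out of reach is approached as far as the arm can. A call with a gripper value outside its range is refused whole. The fingers move at their own pace and stop on an object; "grip_force" is the grip in N (left out, the last holds). Time passes only in rows, so rows that repeat a pose let the fingers close. It gives the time, the measured TCP pose, the force, the opening and the grip force at its end, in the units of the state.
- r.get_obs(): the state, without advancing time (a new reading comes with each control period).
- r.grab_frame(name): name is "side" or "top" or "wrist"; returns a dict with "image" (480x640x3 uint8, red, green, blue), "depth" (480x640 float32, m along the optical axis (not along the pixel's ray), 0 where there is no reading), "mtx" (3x3 intrinsics, pixels), "rvec" (rotation vector, rad) and "tvec" (3), from world to camera coordinates, as OpenCV has them. Camera axes: x right, y down, z forward; pixel columns grow to the right and rows downward; lengths in m; the calibration is good to about 2 mm. The wrist camera is an equidistant fisheye: a pixel r from the principal point sees the ray r / f radians off the axis. A picture is of the moment at which its call begins.
- r.hand_in(): hands the job in; it is judged then, once.
The state is a dict: "clock": time; "joints": joint angles; "qvel": joint speeds; "tau": joint torques, N m; "tcp_pos": TCP position; "orientation": TCP orientation; "contact_force": force on the tool from outside, world axes, zero at the start; "moment": the same for the moment, N m; "grip_width": finger opening in m; "gripper_force": force on a finger pad.
Only numpy, scipy, OpenCV 4.12 (cv2) and the standard library are available. Lean on these libraries where they do the work, as an engineer would, in place of code of your own. Each camera call takes 0.05 s, during which the arm holds its last target. There are 200 camera calls.

### The job

Lay out the sowing station: stand the large tan pot in the middle of the blue tray and put the cork lid on top of it, properly seated. Stand the small tan pot on the bench to the left of the tray (left as seen from the robot), level with the middle of the tray's left edge and with a gap of about 4 cm between tray and pot rim, and stand the green seed tin on the bench in front of the white lamp (on the robot's side), level with the middle of its front edge and also about 4 cm clear of it. All stand upright, and the trowel and the amber jar stay where they are.

Things in the scene. Friction and masses are not known exactly. Their poses are not given: they have to be found in the camera images.
- tray: Blue silicone pot tray, fixed to the bench, 120 x 120 mm square, 8 mm high, walls 4 mm thick, floor top about 4 to 5 mm above the bench; a thin darker ring 80 mm wide marks its middle. Origin: centre of its underside. Its x axis points away from the robot, its y axis to the robot's left, its yaw is at most 0.2 rad off square.
- lamp: Flat press-button lamp: white square housing 90 x 90 mm, 30 mm high, with a pale round lens and a red button on top (36 mm to its top), fixed to the bench by a small dark clamp foot that sticks out 30 mm at the back (away from the robot). Origin: centre of the housing's underside. x axis points to the back (clamp side), y to the robot's left; yaw at most 0.2 rad.
- pot_large: Large tan terracotta pot, loose, empty, open at the top, 80 mm high, 0.17 to 0.33 kg. Straight collar 66 mm in diameter over the top 26 mm, below it a taper to 44 mm at the foot; mouth 52 mm in inner diameter. Origin: centre of its underside, z up.
- pot_small: Small tan terracotta pot, loose, empty, open at the top, 58 mm high, about 0.11 kg. Straight collar 48 mm in diameter over the top 20 mm, below it a taper to 32 mm at the foot. Origin: centre of its underside, z up.
- tin: Green seed tin, green cap with a bright steel band around it, loose, plain upright cylinder 54 mm in diameter and 75 mm high, about 0.15 kg. Origin: centre of its underside, z up.
- lid: Cork lid for the large pot, loose, 0.06 kg: disc 72 mm in diameter, 8 mm thick; under it a plug 40 mm in diameter, 5 mm deep, that goes into the pot's mouth; on top a dark wooden knob 22 mm in diameter, 28 mm high. Total height 41 mm; starts upright on its plug. Origin: centre of the plug's underside, 75 mm above the pot's underside when seated; z up.
- trowel: Stainless trowel with a wooden handle, loose, 258 mm long, lying on the bench at the left end of the work: leave it alone. Origin near its middle, on the bench; x axis towards the blade.
- jar: Amber glass jar with a black cap, loose, 68 mm in diameter, 101 mm high, standing on the bench beyond the work: leave it alone. Origin: centre of its underside.
- sieve: Aluminium soil sieve frame on four legs, fixed, 200 x 200 mm and 100 mm high, with a lever with a red ball on its far right side (ball top 161 mm high): on the robot's right, not used here. Origin: centre of its footprint.
Things that resemble listed ones, but are neither listed nor needed, are in the scene too. Leave any pink or purple look-alike of the lid alone. Leave any yellow look-alike of the pot_small alone.

How it is judged:
At the end, for the whole second after the job is handed in: Large pot within 12 mm of the tray's middle (each tray axis); lid seated on it, within 8 mm; small pot's axis 124 mm left of the tray's centre, tin's axis 112 mm in front of the lamp's centre, each on the bench and within 15 mm (along each axis); all upright, released and at rest (x of pot_large in the frame of tray between -0.012 and 0.012 m and y of pot_large in the frame of tray between -0.012 and 0.012 m and z of pot_large in the frame of tray between 0.001 and 0.008 m and angle between each of pot_large, lid, pot_small, tin's own z axis and vertical below 0.1 rad and linear speed of each of pot_large, lid, pot_small, tin below 0.02 m/s and angular speed of each of pot_large, lid, pot_small, tin below 0.2 rad/s and horizontal distance between lid and pot_large below 0.008 m and z of lid in the frame of pot_large between 0.07 and 0.079 m and x of pot_small in the frame of tray between -0.015 and 0.015 m and y of pot_small in the frame of tray between 0.109 and 0.139 m and height (world z) of each of pot_small, tin below 0.005 m and x of tin in the frame of lamp between -0.127 and -0.097 m and y of tin in the frame of lamp between -0.015 and 0.015 m); the robot touches nothing.
It fails at once if the trowel is displaced by more than 20 mm (distance of trowel from where it was at the start of the episode above 0.02 m).
It fails at once if the jar is displaced by more than 20 mm (distance of jar from where it was at the start of the episode above 0.02 m).
It also fails if it takes over 102 s, if anything falls off the work surface, if the arm or the gripper's body presses on something with over 40 N, if the wrist force passes 120 N, or if a joint passes its speed limit or range.

## Working session

There is one attempt and no reset: what is moved stays moved. The work goes in short steps, Python scripts to look and compute and a tool call to move; the robot and the scene stay as the last step left them, time stands still between calls to the robot, and variables do not carry over. Pictures are saved under pics/ and viewed, at most 14 in all, crops included, and the job is handed in when it is done.

Besides the shell and the picture viewer there is one more tool, called after "Call:" by a JSON object that holds its "fn" and its "kwargs", one argument or row to a line. step_arm: Moves the arm, as the interface text tells. Its arguments: {"type":"object","properties":{"moves":{"type":"array","items":{"type":"array","items":{"type":"number"}}},"grip_force":{"type":"number"}},"required":["moves"]}

```bash
ls; mkdir -p pics; cat > h.py <<'E'
import numpy as np, cv2
from bench import r
def save(f,n): cv2.imwrite(f'pics/{n}.png',f['image'][:,:,::-1])
def grab(n,fn=None):
    f=r.grab_frame(n)
    for k in('mtx','rvec','tvec'): f[k]=np.array(f[k],float)
    if fn: save(f,fn); np.savez('pics/'+fn+'.npz',**f)
    return f
def load(fn): return dict(np.load('pics/'+fn+'.npz'))
def ray(f,u,v,fish=False):
    K=f['mtx']; R=cv2.Rodrigues(f['rvec'])[0]; x=(u-K[0,2])/K[0,0]; y=(v-K[1,2])/K[1,1]
    if fish:
        t=np.hypot(x,y); s=np.sinc(t/np.pi); d=np.array([x*s,y*s,np.cos(t)])
    else: d=np.array([x,y,1.])
    return -R.T@f['tvec'].ravel(), R.T@d
def onz(f,u,v,z,fish=False):
    c,d=ray(f,u,v,fish); return c+d*(z-c[2])/d[2]
def cloud(f):
    h,w=f['depth'].shape; u,v=np.meshgrid(np.arange(w),np.arange(h)); K=f['mtx']
    d=f['depth'].astype(float); P=np.stack([(u-K[0,2])/K[0,0]*d,(v-K[1,2])/K[1,1]*d,d],-1)-f['tvec'].ravel()
    P=P@cv2.Rodrigues(f['rvec'])[0]; P[d==0]=np.nan; return P
E
python3 - <<'E'
from h import *
for n in('top','side','wrist'):
    f=grab(n,n+'0'); c,d=ray(f,320,240,n=='wrist'); print(n,c.round(3),d.round(3),f['mtx'][0,0],f['mtx'][:2,2])
print(r.get_obs())
E
```

```text
pics
top [ 0.433 -0.021  1.918] [ 0.09   0.002 -0.996] 602.6399949538359 [324.67871092 234.10914307]
side [ 0.451 -0.694  0.91 ] [ 0.119  0.608 -0.785] 436.04027516092015 [321.21557781 236.9320675 ]
wrist [ 0.312 -0.603  0.372] [-0.262 -0.11  -0.959] 371.64829954431775 [316.69577077 238.82919015]
{'clock': 0.15, 'joints': array([ 1.09090606,  0.47760188,  0.02236299,  1.55619547, -0.01149779,
        1.10928861, -0.08313391]), 'qvel': array([-1.89626425e-03, -9.24534035e-04, -3.70394406e-04, -3.23371733e-03,
       -6.39988863e-04,  9.14928110e-04, -2.99855755e-05]), 'tau': array([ 2.03919197e-03, -5.96924257e+01,  1.60979815e+00, -2.81490344e+01,
        1.26400383e-02,  6.57062978e-03,  8.42448884e-06]), 'tcp_pos': array([ 0.24504244, -0.6284784 ,  0.23056716]), 'orientation': array([-3.08617969e+00, -5.80360047e-01,  5.55371586e-04]), 'contact_force': array([-0.29968923,  0.20129018,  0.64443388]), 'moment': array([0.00264683, 0.00082462, 0.00938018]), 'gripper_force': 0.0, 'grip_width': 0.08527344984976033}
```

View pics/top0.png

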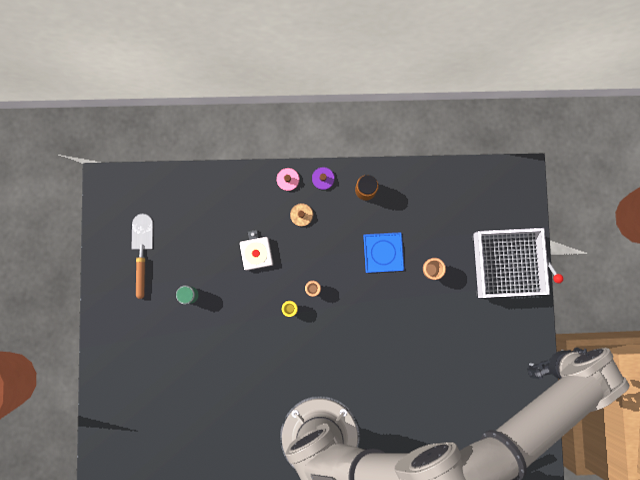

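View pics/side0.png

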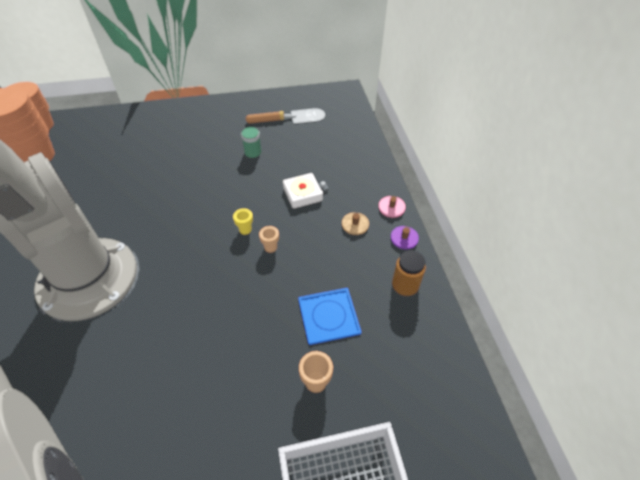

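The top view shows the tray at (383,252), large tan pot (433,268), small tan pot (313,288), tin (186,295), lamp (256,253) and cork lid (301,215).

Candidates for confusion:
- **Lid:** cork (301,215), pink (288,179), purple (323,178). I choose the cork one.
- **Small pot:** tan (313,288), yellow (289,309). I choose the tan one.
- **Large pot:** (433,268) is the only one on the bench.
- **Tin:** (186,295) is the only green one.

In the side view the same things are at pot_large (316,372), pot_small (269,240), lid (355,224), tin (251,143), tray (329,316) and lamp (303,190).

```bash
cat > m.py <<'E'
from h import *
T=load('top0');S=load('side0')
seeds={'pot_large':((433,268),(316,372),24),'pot_small':((313,288),(269,240),16),'tin':((186,295),(251,143),18),'lid':((301,215),(355,224),17),'tray':((383,252),(329,316),36),'lamp':((256,253),(303,190),28)}
def mask(f,name):
    h=cv2.cvtColor(f['image'],cv2.COLOR_RGB2HSV)
    rg={'tray':((100,120,60),(125,255,255)),'tin':((55,60,40),(95,255,255)),'lamp':((0,0,150),(180,70,255))}.get(name,((4,60,50),(20,255,255)))
    return cv2.inRange(h,rg[0],rg[1])
def tri(a,b):
    (c1,d1),(c2,d2)=a,b; A=np.stack([d1,-d2],1); s=np.linalg.lstsq(A,c2-c1,rcond=None)[0]
    p,q=c1+d1*s[0],c2+d2*s[1]; return (p+q)/2,np.linalg.norm(p-q)
for n,(a,b,rad) in seeds.items():
    for nm,f,c in(('top',T,a),('side',S,b)):
        m=mask(f,n); z=np.zeros_like(m); cv2.circle(z,c,int(rad*(1.5 if nm=='side' else 1.2)),255,-1); m&=z
        P=cloud(f)[m>0]; P=P[~np.isnan(P[:,0])]
        zt=np.percentile(P[:,2],97); L=P[(P[:,2]>zt-.006)&(P[:,2]<zt+.006)]
        (cx,cy),rr=cv2.minEnclosingCircle(L[:,:2].astype(np.float32))
        ln=f"{n} {nm} px{int((m>0).sum())} ztop {zt:.3f} circ {cx:.3f} {cy:.3f} r {rr:.3f} med {np.median(L[:,:2],0).round(3)}"
        if n in('tray','lamp'):
            k=L if n=='lamp' else P
            (rx,ry),(w,h),an=cv2.minAreaRect(k[:,:2].astype(np.float32)); ln+=f" rect {rx:.3f} {ry:.3f} {w:.3f} {h:.3f} {an:.1f}"
        print(ln)
E
python3 m.py
python3 - <<'E'
from h import *
T=load('top0')
c=T['image'][160:320,160:460]
cv2.imwrite('pics/crop.png',cv2.resize(c,(780,416),interpolation=2)[:,:,::-1])
E
```

```text
pot_large top px412 ztop 0.086 circ 0.504 -0.362 r 0.033 med [ 0.506 -0.363]
pot_large side px1128 ztop 0.081 circ 0.510 -0.361 r 0.033 med [ 0.51  -0.364]
pot_small top px210 ztop 0.064 circ 0.452 0.010 r 0.024 med [0.457 0.015]
pot_small side px419 ztop 0.060 circ 0.457 0.013 r 0.025 med [0.458 0.011]
tin top px255 ztop 0.083 circ 0.442 0.399 r 0.025 med [0.441 0.399]
tin side px393 ztop 0.078 circ 0.446 0.404 r 0.027 med [0.446 0.401]
lid top px425 ztop 0.042 circ 0.687 0.042 r 0.011 med [0.688 0.041]
lid side px499 ztop 0.043 circ 0.692 0.043 r 0.012 med [0.692 0.044]
tray top px1509 ztop 0.014 circ 0.564 -0.215 r 0.082 med [ 0.555 -0.214] rect 0.563 -0.218 0.124 0.125 1.6
tray side px2661 ztop 0.009 circ 0.567 -0.213 r 0.084 med [ 0.567 -0.216] rect 0.568 -0.211 0.127 0.132 2.4
lamp top px794 ztop 0.039 circ 0.566 0.188 r 0.058 med [0.56  0.191] rect 0.574 0.187 0.101 0.087 8.6
lamp side px964 ztop 0.035 circ 0.573 0.187 r 0.060 med [0.571 0.184] rect 0.572 0.188 0.089 0.090 8.9
```

View pics/crop.png

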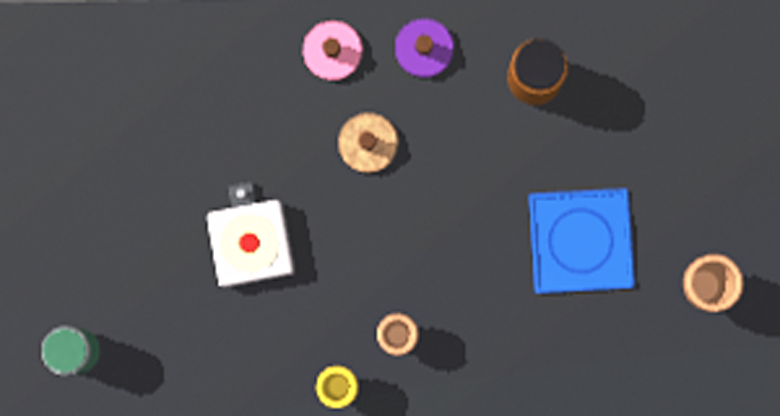

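The crop confirms the choices: cork lid at crop (367,142) with speckled top and dark knob, tan small pot (397,333) beside the yellow one (336,387), large pot (712,282). The two views agree to about 5 mm. I'm moving above the large pot now.

```bash
cat > go.py <<'E'
import sys
from h import *
from scipy.spatial.transform import Rotation as Ro
def go(x,y,z,yaw=None):
    o=r.get_obs(); R=Ro.from_rotvec(o['orientation']); M=R.as_matrix(); cur=np.arctan2(M[1,0],M[0,0])
    if yaw is None: yaw=np.arctan2(y,x)+np.pi/2
    yaw+=round((cur-yaw)/np.pi)*np.pi   # half turn gives the same grasp
    G=Ro.from_euler('z',yaw)*Ro.from_euler('x',np.pi)
    print('t',round(o['clock'],2),'tcp',o['tcp_pos'].round(4),'yaw',round(cur,3),'->',round(yaw,3),'w',round(o['grip_width'],4),'q',o['joints'].round(2))
    print('shift mm',((R.inv().apply(np.array([x,y,z])-o['tcp_pos']))*1000).round(1),'turn',(R.inv()*G).as_rotvec().round(3))
if __name__=='__main__': go(*map(float,sys.argv[1:]))
E
python3 go.py 0.508 -0.362 0.18
```

```text
t 0.15 tcp [ 0.245  -0.6285  0.2306] yaw 0.372 -> 0.952 w 0.0853 q [ 1.09  0.48  0.02  1.56 -0.01  1.11 -0.08]
shift mm [ 341.8 -152.7   50.7] turn [-0.001 -0.    -0.58 ]
```

Call:
{"fn": "step_arm", "kwargs": {
  "moves": [
    [40,-18,0,0,0,-0.08,85],
    [85,-38,4,0,0,-0.16,85],
    [130,-58,10,0,0,-0.24,85],
    [175,-78,18,0,0,-0.32,85],
    [220,-98,26,0,0,-0.4,85],
    [265,-118,34,0,0,-0.48,85],
    [310,-138,43,0,0,-0.56,85],
    [342,-153,51,0,0,-0.58,85]
  ],
  "grip_force": 40
}}

```text
clock: 0.95
tcp_pos: [0.5107, -0.3586, 0.1798]
orientation: [-2.788, -1.447, -0.002]
contact_force: [0.1, -0.2, 0.6]
grip_width: 0.085
gripper_force: 0.0
```

```bash
python3 - <<'E'
from h import *
import time
f=grab('wrist','w1'); o=r.get_obs(); print(o['tcp_pos'].round(4),o['contact_force'])
R=cv2.Rodrigues(f['rvec'])[0]; print(-R.T@f['tvec'].ravel(), R[2])
print('depth',f['depth'][::80,::80].round(2))
E
```

```text
[ 0.5147 -0.3524  0.1785] [ 2.87987477  4.92528599 -0.88022858]
[ 0.55163509 -0.30093283  0.32130163] [-0.16093278 -0.22841483 -0.96017046]
depth [[0.25 0.27 0.27 0.27 0.27 0.27 0.27 0.27]
 [0.28 0.29 0.3  0.29 0.29 0.3  0.29 0.29]
 [0.31 0.31 0.31 0.32 0.32 0.32 0.31 0.31]
 [0.34 0.34 0.34 0.34 0.33 0.34 0.34 0.34]
 [0.37 0.36 0.36 0.36 0.36 0.36 0.28 0.36]
 [0.41 0.07 0.07 0.39 0.39 0.27 0.07 0.07]]
```

View pics/w1.png

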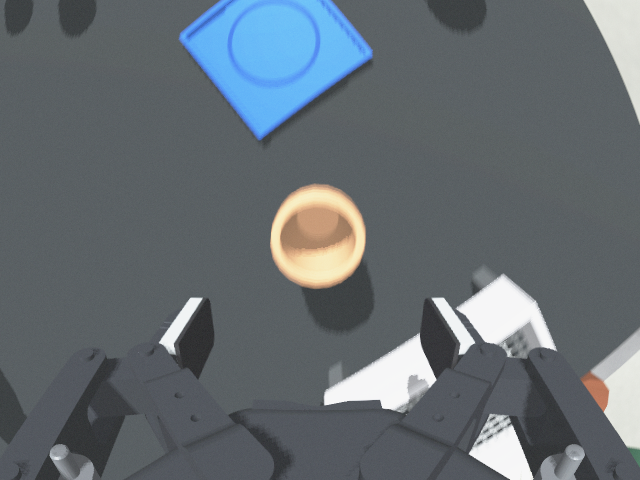

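The wrist view shows the large pot's rim centred near (318,236), the tray's near corner at (262,137), its right corner at (371,52) and the sieve at lower right. The arm was still settling, so I'll measure from a fresh frame.

```bash
cat > w.py <<'E'
from h import *
def wcloud(f):
    h,w=f['depth'].shape; u,v=np.meshgrid(np.arange(w),np.arange(h)); K=f['mtx']
    x=(u-K[0,2])/K[0,0]; y=(v-K[1,2])/K[1,1]; t=np.hypot(x,y); s=np.sinc(t/np.pi)/np.cos(t)
    d=f['depth'].astype(float); P=np.stack([x*s*d,y*s*d,d],-1)-f['tvec'].ravel(); P=P@cv2.Rodrigues(f['rvec'])[0]; P[d==0]=np.nan; return P
def near(f,c,lo,hi,rad=.08,col=None):
    """largest blob of points by depth height within rad of c; also its pixels"""
    P=wcloud(f); m=((P[...,2]>lo)&(P[...,2]<hi)&(np.hypot(P[...,0]-c[0],P[...,1]-c[1])<rad)).astype(np.uint8)
    if col is not None: m&=(cv2.inRange(cv2.cvtColor(f['image'],cv2.COLOR_RGB2HSV),*col)>0).astype(np.uint8)
    n,l,s,_=cv2.connectedComponentsWithStats(m); k=1+np.argmax(s[1:,4]); return l==k,P
def rim(f,c,ztop,rad=.06,col=None,thick=.006):
    m,P=near(f,c,ztop-thick,ztop+.008,rad,col); v,u=np.nonzero(m)
    h=cv2.convexHull(np.stack([u,v],1).astype(np.int32))[:,0]
    q=np.array([onz(f,a,b,ztop,True)[:2] for a,b in h],np.float32)
    (x,y),rr=cv2.minEnclosingCircle(q); A=np.c_[2*q,np.ones(len(q))]; s=np.linalg.lstsq(A,(q**2).sum(1),rcond=None)[0]
    print('px',len(u),'z med',np.median(P[m][:,2]).round(4),'enc',round(x,4),round(y,4),round(rr,4),'fit',s[:2].round(4),np.sqrt(s[2]+s[0]**2+s[1]**2).round(4))
    return x,y
E
python3 - <<'E'
from w import *
f=grab('wrist','w2'); print(r.get_obs()['tcp_pos'].round(4))
rim(f,(.508,-.362),.08,col=((3,50,50),(22,255,255)))
# tray: blue contour rays on z=.008
m=cv2.inRange(cv2.cvtColor(f['image'],cv2.COLOR_RGB2HSV),(100,120,60),(125,255,255))
c=max(cv2.findContours(m,0,2)[0],key=cv2.contourArea); a=cv2.approxPolyDP(c,8,True)[:,0]
for p in a: print(p,onz(f,*p,.008,True).round(4))
E
python3 go.py 0.508 -0.362 0.18
```

```text
[ 0.5125 -0.3551  0.1789]
px 530 z med 0.0779 enc 0.5094 -0.3604 0.027 fit [ 0.5094 -0.3605] 0.0267
[179  46] [ 0.5048 -0.1575  0.008 ]
[259 149] [ 0.5087 -0.2763  0.008 ]
[374  66] [ 0.628  -0.2728  0.008 ]
[321   0] [ 0.6255 -0.1993  0.008 ]
[236   0] [ 0.568  -0.1552  0.008 ]
t 1.05 tcp [ 0.5125 -0.3551  0.1789] yaw 0.962 -> 0.952 w 0.0848 q [ 0.66  0.46 -0.21  1.72  0.11  0.98 -0.19]
shift mm [-8.2  0.3 -1.1] turn [-0.002 -0.004  0.01 ]
```

The tray's corners give a centre of (0.566,-0.215) and a yaw of about 0.03. The pot is at (0.509,-0.361) with its top at 0.08. Descending.

Call:
{"fn": "step_arm", "kwargs": {
  "moves": [
    [1,0,10,0,0,0,85],
    [1,0,30,0,0,0,85],
    [1,0,55,0,0,0,85],
    [1,0,80,0,0,0,85],
    [1,0,105,0,0,0,85],
    [1,0,125,0,0,0,85],
    [1,0,136,0,0,0,85],
    [1,0,136,0,0,0,85]
  ]
}}

```text
clock: 1.85
tcp_pos: [0.5067, -0.362, 0.0425]
orientation: [-2.792, -1.435, 0.004]
contact_force: [-0.4, 0.4, 0.4]
grip_width: 0.0854
gripper_force: 0.0
```

Call:
{"fn": "step_arm", "kwargs": {
  "moves": [
    [0,0,0,0,0,0,85],
    [0,0,0,0,0,0,60],
    [0,0,0,0,0,0,55],
    [0,0,0,0,0,0,55],
    [0,0,0,0,0,0,55],
    [0,0,0,0,0,0,55],
    [0,0,0,0,0,0,55],
    [0,0,0,0,0,0,55]
  ],
  "grip_force": 40
}}

```text
clock: 2.65
tcp_pos: [0.5095, -0.3619, 0.046]
orientation: [2.791, 1.438, 0.001]
contact_force: [-2.5, 0.8, 4.9]
grip_width: 0.0655
gripper_force: 43.8
```

Call:
{"fn": "step_arm", "kwargs": {
  "moves": [
    [0,0,-8,0,0,0,55],
    [0,0,-22,0,0,0,55],
    [0,0,-40,0,0,0,55],
    [12,-3,-55,0,0,0,55],
    [35,-9,-62,0,0,0,55],
    [62,-16,-65,0,0,0,55],
    [92,-23,-65,0,0,0,55],
    [118,-30,-65,0,0,0,55]
  ]
}}

```text
clock: 3.45
tcp_pos: [0.5541, -0.245, 0.1106]
orientation: [2.791, 1.441, 0.003]
contact_force: [0.3, 0.0, -2.4]
grip_width: 0.0652
gripper_force: 45.3
```

Call:
{"fn": "step_arm", "kwargs": {
  "moves": [
    [20,-5,0,0,0,0,55],
    [31,-8,0,0,0,0,55],
    [35,-9,0,0,0,0,55],
    [35,-9,0,0,0,0,55],
    [35,-9,0,0,0,0,55],
    [35,-9,0,0,0,0,55],
    [35,-9,0,0,0,0,55],
    [35,-9,0,0,0,0,55]
  ]
}}

```text
clock: 4.25
tcp_pos: [0.5656, -0.2147, 0.1093]
orientation: [2.793, 1.438, -0.0]
contact_force: [1.0, 0.9, -2.3]
grip_width: 0.0655
gripper_force: 45.3
```

```bash
python3 - <<'E'
from w import *
o=r.get_obs(); print(o['grip_width'],o['contact_force'].round(1))
f=grab('wrist','w3')
m=cv2.inRange(cv2.cvtColor(f['image'],cv2.COLOR_RGB2HSV),(100,120,60),(125,255,255))
c=max(cv2.findContours(m,0,2)[0],key=cv2.contourArea); a=cv2.approxPolyDP(c,8,True)[:,0]
for p in a: print(p,onz(f,*p,.008,True).round(4))
E
python3 go.py 0.566 -0.215 0.06 0.951
```

```text
0.06545700070295797 [ 1.   0.9 -2.3]
[434 251] [ 0.6284 -0.2708  0.008 ]
[335 113] [ 0.6243 -0.1533  0.008 ]
[198 222] [ 0.5058 -0.157   0.008 ]
[243 277] [ 0.5065 -0.2074  0.008 ]
[306 229] [ 0.5639 -0.2051  0.008 ]
[360 249] [ 0.5858 -0.2382  0.008 ]
[392 283] [ 0.5906 -0.2733  0.008 ]
t 4.3 tcp [ 0.5657 -0.2145  0.1093] yaw 0.951 -> 0.951 w 0.0653 q [ 0.42  0.51 -0.22  1.82  0.14  0.83 -0.48]
shift mm [-0.2  0.5 49.3] turn [-0.  0.  0.]
```

View pics/w3.png

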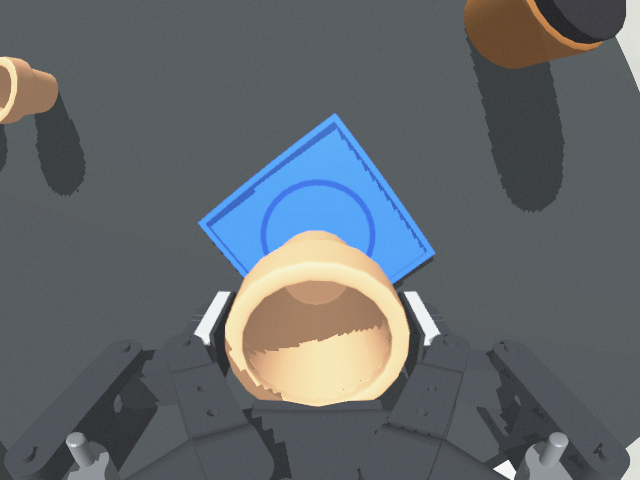

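The pot hangs upright between the pads, rim near (316,340), over the tray with its ring centred at about (318,238). The tray centre checks out at (0.567,-0.214). Lowering.

Call:
{"fn": "step_arm", "kwargs": {
  "moves": [
    [0,1,8,0,0,0,55],
    [0,1,20,0,0,0,55],
    [0,1,32,0,0,0,55],
    [0,1,43,0,0,0,55],
    [0,1,50,0,0,0,55],
    [0,1,54,0,0,0,55],
    [0,1,56,0,0,0,55],
    [0,1,56,0,0,0,55]
  ]
}}

```text
clock: 5.1
tcp_pos: [0.5668, -0.2146, 0.0532]
orientation: [-2.792, -1.439, -0.0]
contact_force: [-0.0, 0.1, -2.6]
grip_width: 0.0653
gripper_force: 45.3
```

Call:
{"fn": "step_arm", "kwargs": {
  "moves": [
    [0,0,1,0,0,0,55],
    [0,0,2,0,0,0,55],
    [0,0,2,0,0,0,55],
    [0,0,2,0,0,0,55]
  ]
}}

```text
clock: 5.5
tcp_pos: [0.5668, -0.2147, 0.0515]
orientation: [2.792, 1.439, 0.0]
contact_force: [0.4, 0.1, -2.8]
grip_width: 0.0654
gripper_force: 45.3
```

Call:
{"fn": "step_arm", "kwargs": {
  "moves": [
    [0,0,1,0,0,0,55],
    [0,0,1,0,0,0,55],
    [0,0,2,0,0,0,55],
    [0,0,2,0,0,0,55],
    [0,0,3,0,0,0,55],
    [0,0,3,0,0,0,55]
  ]
}}

```text
clock: 6.1
tcp_pos: [0.5668, -0.2146, 0.05]
orientation: [2.792, 1.439, -0.0]
contact_force: [-6.4, 3.1, 13.5]
grip_width: 0.0658
gripper_force: 46.7
```

The pot has landed. I'll ease off, release and rise.

Call:
{"fn": "step_arm", "kwargs": {
  "moves": [
    [0,0,-1,0,0,0,55],
    [0,0,-1,0,0,0,62],
    [0,0,-1,0,0,0,67],
    [0,0,-1,0,0,0,72],
    [0,0,-1,0,0,0,78],
    [0,0,-1,0,0,0,85],
    [0,0,-1,0,0,0,85],
    [0,0,-1,0,0,0,85]
  ]
}}

```text
clock: 6.9
tcp_pos: [0.5668, -0.2146, 0.0492]
orientation: [2.792, 1.439, 0.0]
contact_force: [-0.4, 0.5, -0.2]
grip_width: 0.0848
gripper_force: 0.0
```

Call:
{"fn": "step_arm", "kwargs": {
  "moves": [
    [0,0,-12,0,0,0,85],
    [0,0,-32,0,0,0,85],
    [0,0,-60,0,0,0,85],
    [0,0,-90,0,0,0,85],
    [0,0,-120,0,0,0,85],
    [0,0,-140,0,0,0,85],
    [0,0,-150,0,0,0,85],
    [0,0,-150,0,0,0,85]
  ]
}}

```text
clock: 7.7
tcp_pos: [0.5675, -0.2149, 0.2012]
orientation: [2.79, 1.438, 0.003]
contact_force: [0.2, 0.0, -0.6]
grip_width: 0.085
gripper_force: 0.0
```

```bash
python3 - <<'E'
from w import *
f=grab('wrist','w4')
rim(f,(.567,-.214),.085,col=((3,50,50),(22,255,255)))
E
python3 go.py 0.691 0.043 0.13
```

```text
px 344 z med 0.082 enc 0.5668 -0.2134 0.0268 fit [ 0.5668 -0.2134] 0.0263
t 7.75 tcp [ 0.5667 -0.2147  0.1996] yaw 0.952 -> 1.633 w 0.0848 q [ 0.44  0.41 -0.23  1.75  0.11  1.   -0.45]
shift mm [282.  -48.4  69.6] turn [ 0.001  0.    -0.681]
```

The pot sits within 1 mm of the tray's middle. Going above the lid.

Call:
{"fn": "step_arm", "kwargs": {
  "moves": [
    [15,-2,0,0,0,-0.06,85],
    [45,-7,0,0,0,-0.16,70],
    [85,-14,5,0,0,-0.28,60],
    [130,-22,15,0,0,-0.4,60],
    [180,-31,28,0,0,-0.5,60],
    [225,-39,40,0,0,-0.6,60],
    [260,-45,50,0,0,-0.66,60],
    [275,-47,50,0,0,-0.68,60]
  ]
}}

```text
clock: 8.55
tcp_pos: [0.6868, 0.0436, 0.1459]
orientation: [-2.136, -2.295, 0.001]
contact_force: [-0.3, 0.2, -0.3]
grip_width: 0.0599
gripper_force: 0.0
```

Call:
{"fn": "step_arm", "kwargs": {
  "moves": [
    [7,-1,0,0,0,0,60],
    [7,-1,0,0,0,0,60],
    [7,-1,0,0,0,0,60],
    [7,-1,0,0,0,0,60]
  ]
}}

```text
clock: 8.95
tcp_pos: [0.6865, 0.0411, 0.1498]
orientation: [2.155, 2.284, -0.001]
contact_force: [0.7, 0.0, -0.0]
grip_width: 0.0597
gripper_force: 0.0
```

```bash
python3 - <<'E'
from w import *
f=grab('wrist','w5')
rim(f,(.691,.043),.041,.05)
m,P=near(f,(.691,.043),.008,.02,.06); v,u=np.nonzero(m); q=np.array([onz(f,a,b,.013,True)[:2] for a,b in zip(u,v)],np.float32)
print('disc',np.median(P[m][:,2]).round(4),cv2.minEnclosingCircle(q))
E
python3 go.py 0.691 0.043 0.016
```

```text
px 715 z med 0.0396 enc 0.6919 0.0447 0.0112 fit [0.692  0.0447] 0.0108
disc 0.0118 ((0.6921936869621277, 0.04421190544962883), 0.03611131012439728)
t 9.0 tcp [0.6865 0.0413 0.1498] yaw 1.629 -> 1.633 w 0.0598 q [ 0.12  0.61 -0.4   1.57  0.27  1.02 -0.3 ]
shift mm [  1.6   4.5 133.8] turn [ 0.     0.001 -0.004]
```

View pics/w5.png

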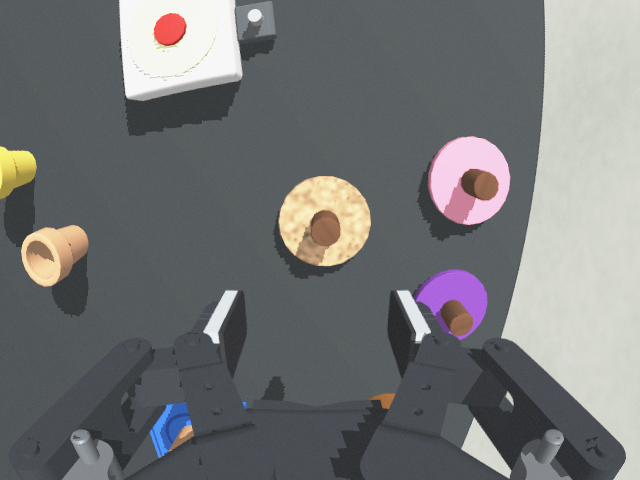

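The cork lid is at (325,222) with its knob top at (325,228), measured at (0.692,0.0445). The pink (470,180) and purple (453,303) look-alikes are clear of the fingers. Descending on the knob.

Call:
{"fn": "step_arm", "kwargs": {
  "moves": [
    [3,6,12,0,0,0,60],
    [3,6,32,0,0,0,60],
    [3,6,60,0,0,0,60],
    [3,6,88,0,0,0,60],
    [3,6,110,0,0,0,60],
    [3,6,124,0,0,0,60],
    [3,6,131,0,0,0,60],
    [3,6,131,0,0,0,60]
  ]
}}

```text
clock: 9.8
tcp_pos: [0.692, 0.0468, 0.0174]
orientation: [-2.152, -2.287, 0.001]
contact_force: [-1.4, -0.2, -0.3]
grip_width: 0.06
gripper_force: 0.0
```

Call:
{"fn": "step_arm", "kwargs": {
  "moves": [
    [0,0,0,0,0,0,60],
    [0,0,0,0,0,0,45],
    [0,0,0,0,0,0,30],
    [0,0,0,0,0,0,20],
    [0,0,0,0,0,0,12],
    [0,0,0,0,0,0,12],
    [0,0,0,0,0,0,12],
    [0,0,0,0,0,0,12]
  ],
  "grip_force": 40
}}

```text
clock: 10.6
tcp_pos: [0.6929, 0.0469, 0.0193]
orientation: [2.152, 2.287, 0.001]
contact_force: [-1.4, -0.3, 5.8]
grip_width: 0.0209
gripper_force: 39.1
```

Knob gripped at 21 mm width. Lifting and carrying it over the pot.

Call:
{"fn": "step_arm", "kwargs": {
  "moves": [
    [0,0,-8,0,0,0,12],
    [0,0,-25,0,0,0,12],
    [-3,-2,-50,0,0,0,12],
    [-15,-8,-80,0,0,0,12],
    [-40,-22,-105,0,0,0,12],
    [-75,-42,-118,0,0,0,12],
    [-115,-65,-120,0,0,0,12],
    [-155,-87,-120,0,0,0,12]
  ]
}}

```text
clock: 11.4
tcp_pos: [0.6149, -0.1143, 0.1406]
orientation: [2.15, 2.287, 0.002]
contact_force: [-0.5, -0.6, -1.0]
grip_width: 0.0202
gripper_force: 39.2
```

Call:
{"fn": "step_arm", "kwargs": {
  "moves": [
    [-38,-22,0,0,0,0,12],
    [-66,-38,0,0,0,0,12],
    [-84,-48,0,0,0,0,12],
    [-93,-53,0,0,0,0,12],
    [-95,-54,0,0,0,0,12],
    [-95,-54,0,0,0,0,12],
    [-95,-54,0,0,0,0,12],
    [-95,-54,0,0,0,0,12]
  ]
}}

```text
clock: 12.2
tcp_pos: [0.5676, -0.2096, 0.1384]
orientation: [-2.15, -2.291, -0.001]
contact_force: [0.2, -0.2, -0.8]
grip_width: 0.0207
gripper_force: 39.2
```

```bash
python3 - <<'E'
from w import *
f=grab('wrist','w6'); o=r.get_obs(); z=o['tcp_pos'][2]; print(o['grip_width'])
P=wcloud(f); c=o['tcp_pos']
h=cv2.cvtColor(f['image'],cv2.COLOR_RGB2HSV); m=(np.hypot(P[...,0]-c[0],P[...,1]-c[1])<.06)&(cv2.inRange(h,(8,40,60),(28,255,255))>0)
for lo,hi in((z-.012,z+.006),(.074,.092)):
    k=m&(P[...,2]>lo)&(P[...,2]<hi); Q=P[k]; print(k.sum(),Q.mean(0) if len(Q) else '')
    if len(Q): print(cv2.minEnclosingCircle(Q[:,:2].astype(np.float32)))
E
python3 go.py 0.567 -0.211 0.1 1.629
```

```text
0.020720952620598154
8425 [ 0.56694527 -0.20002229  0.13130949]
((0.5674657225608826, -0.2127969115972519), 0.03618102893233299)
606 [ 0.56099204 -0.18771726  0.0807303 ]
((0.564653754234314, -0.19714850187301636), 0.027205100283026695)
t 12.25 tcp [ 0.5674 -0.2098  0.1383] yaw 1.634 -> 1.629 w 0.0207 q [ 0.55  0.49 -0.39  1.79  0.23  0.9   0.12]
shift mm [-1.2 -0.5 38.3] turn [ 0.    -0.001  0.005]
```

View pics/w6.png

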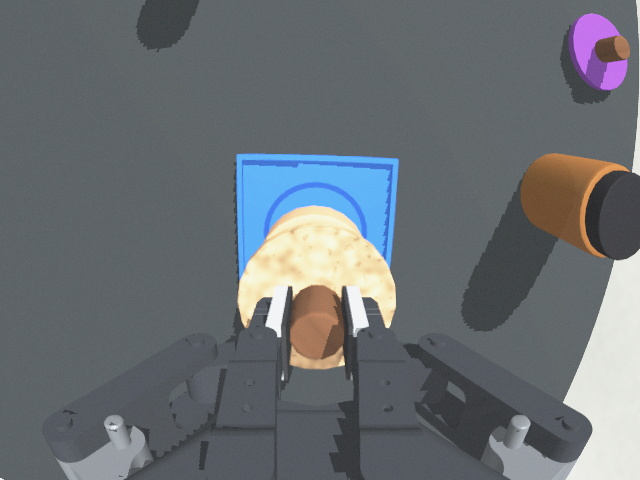

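The lid hangs level at about (317,300), directly above the pot rim. Its disc centre measures (0.5675,-0.2128), within 1 mm of the pot. Lowering.

Call:
{"fn": "step_arm", "kwargs": {
  "moves": [
    [0,0,6,0,0,0,12],
    [0,0,16,0,0,0,12],
    [0,0,26,0,0,0,12],
    [0,0,33,0,0,0,12],
    [0,0,36,0,0,0,12],
    [0,0,38,0,0,0,12],
    [0,0,39,0,0,0,12],
    [0,0,39,0,0,0,12]
  ]
}}

```text
clock: 13.05
tcp_pos: [0.567, -0.2113, 0.0994]
orientation: [2.152, 2.288, 0.0]
contact_force: [-0.7, -0.4, -0.6]
grip_width: 0.0208
gripper_force: 39.2
```

Call:
{"fn": "step_arm", "kwargs": {
  "moves": [
    [0,0,1,0,0,0,12],
    [0,0,1,0,0,0,12],
    [0,0,2,0,0,0,12],
    [0,0,2,0,0,0,12]
  ]
}}

```text
clock: 13.45
tcp_pos: [0.5673, -0.2114, 0.0983]
orientation: [2.152, 2.287, 0.0]
contact_force: [-2.8, 0.1, 5.6]
grip_width: 0.0205
gripper_force: 39.7
```

Seated, with contact at the expected height. Releasing and rising.

Call:
{"fn": "step_arm", "kwargs": {
  "moves": [
    [0,0,-0.5,0,0,0,12],
    [0,0,-1,0,0,0,20],
    [0,0,-1,0,0,0,24],
    [0,0,-1,0,0,0,30],
    [0,0,-1,0,0,0,45],
    [0,0,-1,0,0,0,55],
    [0,0,-1,0,0,0,60],
    [0,0,-1,0,0,0,60]
  ]
}}

```text
clock: 14.25
tcp_pos: [0.5669, -0.2112, 0.0983]
orientation: [-2.153, -2.288, -0.0]
contact_force: [0.7, 0.6, 0.2]
grip_width: 0.0599
gripper_force: 0.0
```

Call:
{"fn": "step_arm", "kwargs": {
  "moves": [
    [0,0,-10,0,0,0,60],
    [0,0,-30,0,0,0,60],
    [0,0,-55,0,0,0,60],
    [0,0,-80,0,0,0,60],
    [0,0,-95,0,0,0,60],
    [0,0,-100,0,0,0,60],
    [0,0,-100,0,0,0,60],
    [0,0,-100,0,0,0,60]
  ]
}}

```text
clock: 15.05
tcp_pos: [0.5662, -0.2111, 0.1972]
orientation: [-2.152, -2.287, 0.001]
contact_force: [-0.3, 1.2, -1.2]
grip_width: 0.0598
gripper_force: 0.0
```

```bash
python3 - <<'E'
from w import *
f=grab('wrist','w7')
rim(f,(.567,-.213),.1205,.05)
m,P=near(f,(.567,-.213),.086,.102,.06); v,u=np.nonzero(m); q=np.array([onz(f,a,b,.0925,True)[:2] for a,b in zip(u,v)],np.float32)
print('disc',np.median(P[m][:,2]).round(4),cv2.minEnclosingCircle(q))
E
python3 go.py 0.456 0.012 0.15
```

```text
px 901 z med 0.1186 enc 0.5667 -0.2131 0.0112 fit [ 0.5668 -0.2131] 0.0108
disc 0.0908 ((0.5666496753692627, -0.21359747648239136), 0.03614848479628563)
t 15.1 tcp [ 0.5661 -0.2111  0.197 ] yaw 1.632 -> 1.597 w 0.0601 q [ 0.56  0.43 -0.41  1.74  0.19  1.01  0.15]
shift mm [229.3 -96.2  47.4] turn [-0.002 -0.001  0.035]
```

The lid is seated and concentric with the pot to under 1 mm. Next, the small pot.

Call:
{"fn": "step_arm", "kwargs": {
  "moves": [
    [12,-5,0,0,0,0,75],
    [38,-16,0,0,0,0.01,75],
    [75,-32,5,0,0,0.02,75],
    [115,-48,15,0,0,0.03,75],
    [155,-65,25,0,0,0.035,75],
    [190,-80,33,0,0,0.035,75],
    [215,-90,40,0,0,0.035,75],
    [229,-96,42,0,0,0.035,75]
  ]
}}

```text
clock: 15.9
tcp_pos: [0.4543, 0.0144, 0.1551]
orientation: [-2.186, -2.253, 0.003]
contact_force: [0.7, -0.2, 0.2]
grip_width: 0.075
gripper_force: 0.0
```

Call:
{"fn": "step_arm", "kwargs": {
  "moves": [
    [0,0,0,0,0,0,75],
    [0,0,0,0,0,0,75],
    [0,0,0,0,0,0,75]
  ]
}}

```text
clock: 16.2
tcp_pos: [0.4574, 0.0106, 0.1563]
orientation: [2.194, 2.248, -0.0]
contact_force: [0.7, -0.0, -0.3]
grip_width: 0.0749
gripper_force: 0.0
```

```bash
python3 - <<'E'
from w import *
f=grab('wrist','w8')
rim(f,(.456,.012),.058,.045,col=((3,50,50),(20,255,255)))
E
python3 go.py 0.456 0.012 0.03
```

```text
px 110 z med 0.0557 enc 0.4619 0.0124 0.0162 fit [0.4575 0.0123] 0.0168
t 16.25 tcp [0.4575 0.0106 0.1563] yaw 1.595 -> 1.597 w 0.0748 q [ 0.3   0.26 -0.52  2.1   0.18  0.82 -0.31]
shift mm [  1.5  -1.5 126.3] turn [ 0.     0.    -0.002]
```

View pics/w8.png

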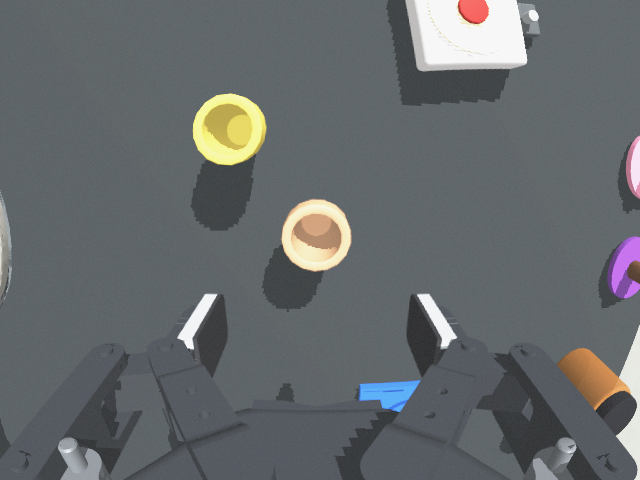

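The tan small pot's rim centre is at (316.5,235.5), bounding columns 282–351 and rows 200–271, and the yellow one is at (229,129), clear. I'll cast that centre onto the rim height and triangulate it with the side view.

```bash
python3 - <<'E'
from w import *
f=load('w8')
for p in((316.5,235.5),(282,235.5),(351,235.5),(316.5,200),(316.5,271)): print(onz(f,*p,.058,True).round(4))
E
```

```text
[0.4571 0.0136 0.058 ]
[0.4339 0.0131 0.058 ]
[0.4803 0.0142 0.058 ]
[0.4566 0.0378 0.058 ]
[ 0.4577 -0.0119  0.058 ]
```

Call:
{"fn": "step_arm", "kwargs": {
  "moves": [
    [2,0,12,0,0,0,75],
    [2,0,32,0,0,0,75],
    [2,0,60,0,0,0,75],
    [2,0,88,0,0,0,75],
    [2,0,110,0,0,0,75],
    [2,0,124,0,0,0,75],
    [2,0,130,0,0,0,75],
    [2,0,130,0,0,0,75]
  ]
}}

```text
clock: 17.05
tcp_pos: [0.4564, 0.0134, 0.0253]
orientation: [-2.192, -2.249, 0.002]
contact_force: [1.2, -0.3, 0.6]
grip_width: 0.075
gripper_force: 0.0
```

Call:
{"fn": "step_arm", "kwargs": {
  "moves": [
    [0,0,0,0,0,0,75],
    [0,0,0,0,0,0,62],
    [0,0,0,0,0,0,50],
    [0,0,0,0,0,0,40],
    [0,0,0,0,0,0,38],
    [0,0,0,0,0,0,38],
    [0,0,0,0,0,0,38],
    [0,0,0,0,0,0,38]
  ],
  "grip_force": 30
}}

```text
clock: 17.85
tcp_pos: [0.4576, 0.0135, 0.0271]
orientation: [2.192, 2.249, 0.001]
contact_force: [-0.7, -0.3, 4.6]
grip_width: 0.0466
gripper_force: 30.0
```

Call:
{"fn": "step_arm", "kwargs": {
  "moves": [
    [0,0,-8,0,0,0,38],
    [0,0,-22,0,0,0,38],
    [-4,4,-38,0,0,0,38],
    [-15,14,-48,0,0,0,38],
    [-35,33,-50,0,0,0,38],
    [-60,58,-50,0,0,0,38],
    [-83,80,-50,0,0,0,38],
    [-98,95,-50,0,0,0,38]
  ]
}}

```text
clock: 18.65
tcp_pos: [0.556, -0.0843, 0.0771]
orientation: [2.194, 2.247, 0.001]
contact_force: [-1.2, -0.3, -1.5]
grip_width: 0.0463
gripper_force: 31.2
```

Call:
{"fn": "step_arm", "kwargs": {
  "moves": [
    [-6,6,0,0,0,0,38],
    [-8,8,0,0,0,0,38],
    [-8,8,6,0,0,0,38],
    [-8,8,18,0,0,0,38],
    [-8,8,30,0,0,0,38],
    [-8,8,40,0,0,0,38],
    [-8,8,46,0,0,0,38],
    [-8,8,46,0,0,0,38]
  ]
}}

```text
clock: 19.45
tcp_pos: [0.5618, -0.0895, 0.029]
orientation: [-2.191, -2.249, 0.002]
contact_force: [0.6, 0.1, -0.8]
grip_width: 0.0461
gripper_force: 31.2
```

Call:
{"fn": "step_arm", "kwargs": {
  "moves": [
    [0,0,1,0,0,0,38],
    [0,0,2,0,0,0,38],
    [0,0,3,0,0,0,38],
    [0,0,4,0,0,0,38],
    [0,0,5,0,0,0,38],
    [0,0,5,0,0,0,38]
  ]
}}

```text
clock: 20.05
tcp_pos: [0.5631, -0.0899, 0.0271]
orientation: [2.192, 2.249, -0.0]
contact_force: [-4.7, 1.0, 14.1]
grip_width: 0.0465
gripper_force: 32.7
```

Call:
{"fn": "step_arm", "kwargs": {
  "moves": [
    [0,0,-2,0,0,0,38],
    [0,0,-2,0,0,0,45],
    [0,0,-2,0,0,0,50],
    [0,0,-2,0,0,0,56],
    [0,0,-2,0,0,0,65],
    [0,0,-2,0,0,0,75],
    [0,0,-2,0,0,0,75],
    [0,0,-2,0,0,0,75]
  ]
}}

```text
clock: 20.85
tcp_pos: [0.5627, -0.0898, 0.0272]
orientation: [-2.192, -2.25, 0.0]
contact_force: [-0.7, -0.1, 0.1]
grip_width: 0.075
gripper_force: 0.0
```

Call:
{"fn": "step_arm", "kwargs": {
  "moves": [
    [0,0,-12,0,0,0,75],
    [0,0,-32,0,0,0,75],
    [0,0,-60,0,0,0,75],
    [0,0,-90,0,0,0,75],
    [0,0,-120,0,0,0,75],
    [0,0,-140,0,0,0,75],
    [0,0,-150,0,0,0,75],
    [0,0,-150,0,0,0,75]
  ]
}}

```text
clock: 21.65
tcp_pos: [0.5636, -0.0898, 0.179]
orientation: [2.191, 2.248, 0.003]
contact_force: [-1.3, 0.5, 0.3]
grip_width: 0.0748
gripper_force: 0.0
```

```bash
python3 - <<'E'
from w import *
f=grab('wrist','w9')
rim(f,(.563,-.09),.058,.045,col=((3,50,50),(20,255,255)))
m=cv2.inRange(cv2.cvtColor(f['image'],cv2.COLOR_RGB2HSV),(3,50,50),(20,255,255)); P=wcloud(f)
n,l,s,c=cv2.connectedComponentsWithStats(m)
for k in range(1,n):
    if s[k,4]>400:
        x,y,w,h=s[k,:4]; print(s[k],onz(f,x+w/2,y+h/2,.058,True).round(4))
E
python3 go.py 0.445 0.402 0.18
```

```text
px 140 z med 0.0557 enc 0.5624 -0.0908 0.0175 fit [ 0.5623 -0.0907] 0.0172
[566  39  32  24 603] [0.7824 0.0736 0.058 ]
[562 155  31  25 595] [ 0.7827 -0.0278  0.058 ]
[ 291  209   47   44 1351] [ 0.5623 -0.09    0.058 ]
[ 484  261   95   83 4071] [ 0.7573 -0.1505  0.058 ]
[273 321  51  63 971] [ 0.5513 -0.1955  0.058 ]
[ 287  366   44   40 1067] [ 0.5606 -0.2319  0.058 ]
t 21.7 tcp [ 0.5628 -0.0899  0.1776] yaw 1.597 -> 2.305 w 0.075 q [ 0.43  0.41 -0.48  1.84  0.23  0.95 -0.12]
shift mm [ 494.8 -105.    -2.6] turn [ 0.001  0.001 -0.709]
```

The small pot is at (0.562,-0.090), within 1 mm of target. Next, the tin.

Call:
{"fn": "step_arm", "kwargs": {
  "moves": [
    [15,-3,0,0,0,-0.03,85],
    [45,-9,0,0,0,-0.1,85],
    [85,-18,0,0,0,-0.2,85],
    [130,-27,0,0,0,-0.3,85],
    [175,-37,0,0,0,-0.4,85],
    [220,-47,0,0,0,-0.5,85],
    [265,-56,0,0,0,-0.6,85],
    [310,-66,0,0,0,-0.7,85]
  ]
}}

```text
clock: 22.5
tcp_pos: [0.4856, 0.2224, 0.1768]
orientation: [-1.272, -2.871, 0.001]
contact_force: [1.2, -0.5, -0.3]
grip_width: 0.0852
gripper_force: 0.0
```

```bash
python3 go.py 0.445 0.402 0.18 2.306
```

```text
t 22.5 tcp [0.4856 0.2224 0.1768] yaw 2.307 -> 2.306 w 0.0852 q [ 0.05  0.4  -0.73  1.91  0.33  0.95 -0.1 ]
shift mm [160.3  90.6  -3.1] turn [-0.001 -0.001  0.001]
```

Call:
{"fn": "step_arm", "kwargs": {
  "moves": [
    [40,22,0,0,0,0,85],
    [80,44,0,0,0,0,85],
    [115,63,0,0,0,0,85],
    [143,78,0,0,0,0,85],
    [158,87,0,0,0,0,85],
    [165,91,0,0,0,0,85],
    [165,91,0,0,0,0,85],
    [165,91,0,0,0,0,85]
  ]
}}

```text
clock: 23.3
tcp_pos: [0.4467, 0.4015, 0.1768]
orientation: [-1.287, -2.866, 0.002]
contact_force: [0.3, -0.1, -0.2]
grip_width: 0.0848
gripper_force: 0.0
```

```bash
python3 - <<'E'
from w import *
f=grab('wrist','w10')
rim(f,(.445,.402),.075,.045)
m,P=near(f,(.445,.402),.066,.085,.045); print(np.percentile(P[m][:,2],[50,90]).round(4))
# lamp housing
h=cv2.cvtColor(f['image'],cv2.COLOR_RGB2HSV); k=(cv2.inRange(h,(0,0,150),(180,70,255))>0)&(abs(P[...,2]-.03)<.01)&(np.hypot(P[...,0]-.572,P[...,1]-.188)<.08)
v,u=np.nonzero(k); print(k.sum())
if k.sum()>50:
    q=np.array([onz(f,a,b,.03,True)[:2] for a,b in zip(u,v)],np.float32); print(cv2.minAreaRect(q),cv2.boxPoints(cv2.minAreaRect(q)).round(4))
E
python3 go.py 0.445 0.402 0.03 2.306
```

```text
px 4535 z med 0.0737 enc 0.4452 0.4018 0.0269 fit [0.4452 0.4019] 0.0265
[0.0737 0.0746]
128
((0.5205077528953552, 0.22216306626796722), (0.0344424694776535, 0.01396524254232645), 70.62174987792969) [[0.5082 0.2082]
 [0.5214 0.2036]
 [0.5328 0.2361]
 [0.5196 0.2407]]
t 23.35 tcp [0.4473 0.401  0.1769] yaw 2.296 -> 2.306 w 0.0852 q [-0.29  0.51 -0.73  1.75  0.39  1.03 -0.44]
shift mm [  2.4  -0.8 146.9] turn [-0.001  0.001 -0.01 ]
```

View pics/w10.png

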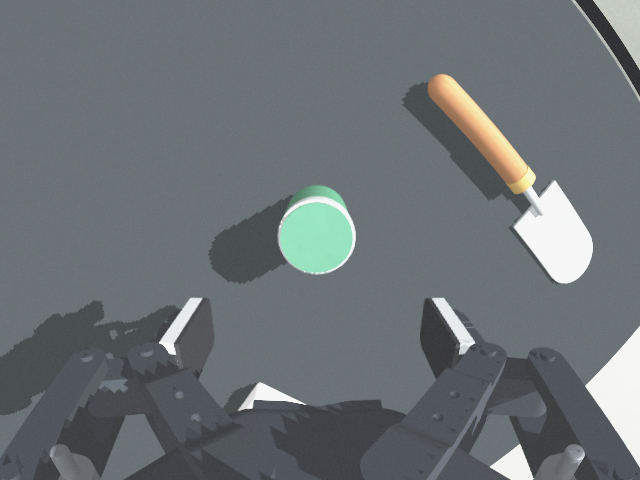

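The tin's cap is at (317,236), measured at (0.445,0.402) with its top at 0.075. The trowel at (480,130) to (560,240) is well clear of the fingers. Descending.

Call:
{"fn": "step_arm", "kwargs": {
  "moves": [
    [1,-1,12,0,0,0,85],
    [1,-1,32,0,0,0,85],
    [1,-1,60,0,0,0,85],
    [1,-1,88,0,0,0,85],
    [1,-1,112,0,0,0,85],
    [1,-1,128,0,0,0,85],
    [1,-1,136,0,0,0,85],
    [1,-1,136,0,0,0,85]
  ]
}}

```text
clock: 24.15
tcp_pos: [0.4456, 0.4016, 0.0404]
orientation: [-1.288, -2.865, 0.002]
contact_force: [-0.3, -0.3, -0.2]
grip_width: 0.0849
gripper_force: 0.0
```

Call:
{"fn": "step_arm", "kwargs": {
  "moves": [
    [0,0,0,0,0,0,85],
    [0,0,0,0,0,0,68],
    [0,0,0,0,0,0,56],
    [0,0,0,0,0,0,46],
    [0,0,0,0,0,0,44],
    [0,0,0,0,0,0,44],
    [0,0,0,0,0,0,44],
    [0,0,0,0,0,0,44]
  ],
  "grip_force": 40
}}

```text
clock: 24.95
tcp_pos: [0.4462, 0.4027, 0.0424]
orientation: [1.288, 2.865, 0.002]
contact_force: [-0.3, -1.1, 6.2]
grip_width: 0.0529
gripper_force: 41.3
```

Call:
{"fn": "step_arm", "kwargs": {
  "moves": [
    [0,0,-8,0,0,0,44],
    [0,0,-25,0,0,0,44],
    [-4,-3,-48,0,0,0,44],
    [-18,-14,-65,0,0,0,44],
    [-42,-33,-70,0,0,0,44],
    [-72,-56,-70,0,0,0,44],
    [-105,-82,-70,0,0,0,44],
    [-135,-105,-70,0,0,0,44]
  ]
}}

```text
clock: 25.75
tcp_pos: [0.457, 0.2299, 0.1124]
orientation: [1.287, 2.864, 0.0]
contact_force: [0.8, -0.9, -1.5]
grip_width: 0.0534
gripper_force: 42.4
```

Call:
{"fn": "step_arm", "kwargs": {
  "moves": [
    [-25,-19,0,0,0,0,44],
    [-40,-31,0,0,0,0,44],
    [-47,-36,0,0,0,0,44],
    [-49,-38,0,0,0,0,44],
    [-49,-38,0,0,0,0,44],
    [-49,-38,0,0,0,0,44],
    [-49,-38,0,0,0,0,44]
  ]
}}

```text
clock: 26.45
tcp_pos: [0.4609, 0.1711, 0.1114]
orientation: [-1.285, -2.866, -0.001]
contact_force: [-0.2, 0.7, -1.6]
grip_width: 0.0529
gripper_force: 42.4
```

```bash
python3 - <<'E'
from w import *
f=grab('wrist','w11'); P=wcloud(f)
h=cv2.cvtColor(f['image'],cv2.COLOR_RGB2HSV); k=(cv2.inRange(h,(0,0,140),(180,80,255))>0)&(abs(P[...,2]-.03)<.007)&(np.hypot(P[...,0]-.572,P[...,1]-.188)<.08)
v,u=np.nonzero(k); print(k.sum(),np.median(P[k][:,2]))
q=np.array([onz(f,a,b,.03,True)[:2] for a,b in zip(u,v)],np.float32); print(cv2.minAreaRect(q),cv2.boxPoints(cv2.minAreaRect(q)).round(4))
E
python3 go.py 0.461 0.1705 0.045 2.296
```

```text
6086 0.029535400288284875
((0.5646902322769165, 0.20517753064632416), (0.09059382230043411, 0.05578853562474251), 9.900546073913574) [[0.5153 0.2249]
 [0.5249 0.1699]
 [0.6141 0.1855]
 [0.6045 0.2404]]
t 26.5 tcp [0.4609 0.1709 0.1113] yaw 2.298 -> 2.296 w 0.0531 q [ 0.11  0.43 -0.72  2.06  0.4   0.79 -0.12]
shift mm [-0.4 -0.2 66.3] turn [ 0.    -0.     0.002]
```

View pics/w11.png

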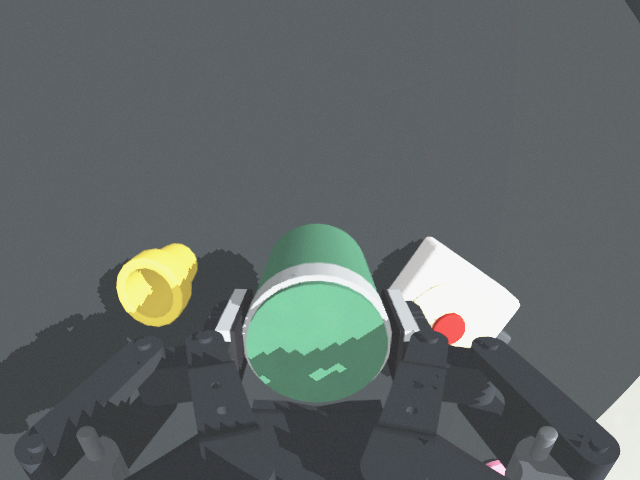

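The tin is held upright at (317,340). The lamp is to its right, red button at (450,328) and front-left corner at (430,238). The yellow pot at (155,285) is clear. The lamp centre measures about (0.570,0.188) with yaw 0.165, so the target is (0.4595,0.170). Lowering.

Call:
{"fn": "step_arm", "kwargs": {
  "moves": [
    [0,-2,10,0,0,0,44],
    [0,-2,25,0,0,0,44],
    [0,-2,40,0,0,0,44],
    [0,-2,52,0,0,0,44],
    [0,-2,60,0,0,0,44],
    [0,-2,64,0,0,0,44],
    [0,-2,66,0,0,0,44],
    [0,-2,66,0,0,0,44]
  ]
}}

```text
clock: 27.3
tcp_pos: [0.4596, 0.1685, 0.0453]
orientation: [1.288, 2.865, 0.0]
contact_force: [0.2, 0.1, -1.7]
grip_width: 0.0532
gripper_force: 42.4
```

Call:
{"fn": "step_arm", "kwargs": {
  "moves": [
    [0,0,1,0,0,0,44],
    [0,0,2,0,0,0,44],
    [0,0,3,0,0,0,44],
    [0,0,4,0,0,0,44],
    [0,0,5,0,0,0,44],
    [0,0,5,0,0,0,44]
  ]
}}

```text
clock: 27.9
tcp_pos: [0.4598, 0.1684, 0.0422]
orientation: [1.287, 2.864, -0.002]
contact_force: [-7.2, -4.3, 24.3]
grip_width: 0.053
gripper_force: 44.9
```

Call:
{"fn": "step_arm", "kwargs": {
  "moves": [
    [0,0,-2,0,0,0,44],
    [0,0,-2,0,0,0,50],
    [0,0,-2,0,0,0,54],
    [0,0,-2,0,0,0,60],
    [0,0,-2,0,0,0,68],
    [0,0,-2,0,0,0,74],
    [0,0,-2,0,0,0,74],
    [0,0,-2,0,0,0,74]
  ]
}}

```text
clock: 28.7
tcp_pos: [0.4595, 0.1685, 0.0423]
orientation: [-1.288, -2.866, -0.0]
contact_force: [0.1, -0.6, 0.8]
grip_width: 0.0741
gripper_force: 0.0
```

Call:
{"fn": "step_arm", "kwargs": {
  "moves": [
    [0,0,-12,0,0,0,74],
    [0,0,-32,0,0,0,74],
    [0,0,-60,0,0,0,74],
    [0,0,-90,0,0,0,74],
    [0,0,-120,0,0,0,74],
    [0,0,-145,0,0,0,74],
    [0,0,-155,0,0,0,74],
    [0,0,-155,0,0,0,74]
  ]
}}

```text
clock: 29.5
tcp_pos: [0.4603, 0.1687, 0.1988]
orientation: [1.287, 2.863, 0.003]
contact_force: [-0.0, -0.1, -1.2]
grip_width: 0.0743
gripper_force: 0.0
```

```bash
python3 - <<'E'
from w import *
f=grab('wrist','w12'); P=wcloud(f)
x,y=rim(f,(.4597,.169),.075,.045)
h=cv2.cvtColor(f['image'],cv2.COLOR_RGB2HSV); k=(cv2.inRange(h,(0,0,140),(180,80,255))>0)&(abs(P[...,2]-.03)<.007)&(np.hypot(P[...,0]-.572,P[...,1]-.188)<.08)
v,u=np.nonzero(k); q=np.array([onz(f,a,b,.03,True)[:2] for a,b in zip(u,v)],np.float32); print(cv2.minAreaRect(q),cv2.boxPoints(cv2.minAreaRect(q)).round(4))
m=cv2.inRange(h,(0,150,100),(4,255,255)); n,l,s,c=cv2.connectedComponentsWithStats(m); b=c[1+np.argmax(s[1:,4])]; print('button',b,onz(f,*b,.036,True))
s=grab('side','s2'); r.get_obs()
E
```

```text
px 3890 z med 0.0736 enc 0.4594 0.168 0.0271 fit [0.4593 0.168 ] 0.0266
((0.5765885710716248, 0.1902095377445221), (0.10792800784111023, 0.08879527449607849), 9.995953559875488) [[0.5157 0.2246]
 [0.5312 0.1371]
 [0.6374 0.1559]
 [0.622  0.2433]]
button [419.84937238 279.4832636 ] [0.56830233 0.1882858  0.036     ]
```

View pics/s2.png

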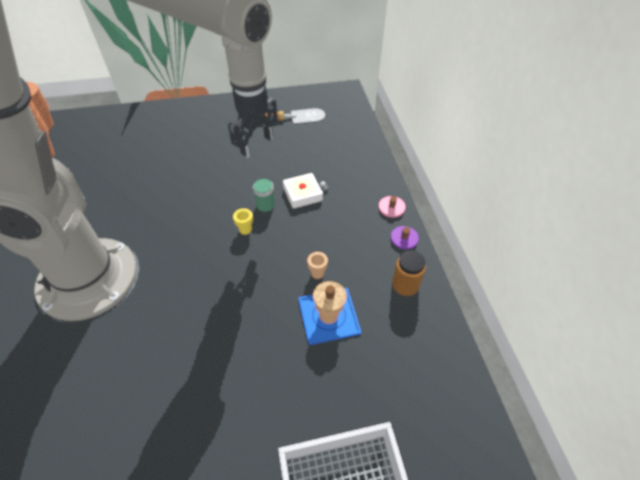

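The side view shows the lidded pot in the tray at (329,305), the small pot to its left at (317,265), and the tin in front of the lamp at (263,195). The jar and trowel look unmoved. In the lamp's frame the tin is at about (-0.1105,-0.001). All is in tolerance, so I'm handing in.

```bash
python3 -c "
from bench import r
print(r.hand_in())"
```

```text
the job is handed in; nothing more can be done
None
```

The job is handed in with all four items placed within tolerance by my last measurements (handing in gave no verdict): large pot centred in the tray with the lid seated, small pot left of the tray, tin in front of the lamp, trowel and jar not touched.

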